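Shift the ring spinner into third

ROBOT

A 6-joint arm with a two-finger parallel gripper is mounted at the origin on a cart in front of the work surface, level with it; the furniture and walls round the work are solid. World frame = base frame: x ahead of the robot, y to its left, z up, the work surface at z = 0. Lengths are in mm, angles in rad, forces in N, time in s.
With the tool pointing down it reaches from about 375 to 925 mm from the base axis. Payload 5.7 kg.
Tool frame: the origin (TCP) lies at the very end of the fingers, on their centre line; the grasp point (between the pads) lies 19 mm behind it (grip_depth is the distance from the TCP to the grasp point, in mm); z points along the fingers, y is the line along which they close (so a half turn about z gives the same grasp; the last joint's range is limited). The gripper opens to 85 mm and grips with 20 to 120 N. Pads are 22 mm wide; open, the fingers measure 114 mm over their backs; the gripper's body (76 mm by 85 mm) begins 54 mm behind the grasp point. The pads swing forward as they close: fully open they stand 13 mm farther back than shut.
Start: joints at [1.067, 0.359, 1.51, -0, 1.272, -0.115], TCP at [227.436, 555.187, 205.467] pointing down, gripper open.
Joint ranges: [-2.97, 2.97], [-1.01, 2.36], [0.21, 2.38], [-0.96, 4.11], [0.2, 2.71], [-2.98, 2.98]. Speed limits (rad/s): [2.39, 2.39, 3.14, 3.14, 3.14, 3.14].

INTERFACE

Orientations are given as a unit quaternion [x, y, z, w].
In Python, from workcell import * gives the robot as it stands.
- The arm moves only by the tool arm_command, never from a script. Its argument "targets" is text: rows parted by semicolons, each of 7 numbers parted by spaces: the gripper command: -1 is fully open, 1 is shut, values between are in proportion, then the shift along the tool's x, y, z scaled (see below), then the turn, a rotation vector about the tool's x, y, z scaled (see below). In form: hand x y z rx ry rz; .... A call has 1 to 20 rows; each row is the pose to reach, as a shift and turn from the pose commanded when the call began, along the tool's axes at that moment; what a row does not reach only later rows make up. The controller multiplies each number of a shift by 1 m and each number of a turn by 0.5 rad. A row lasts 1/12 s, in which the tool goes at most 41.7 mm and 7.16 degrees, less where a joint would pass 70% of its speed; a pose out of reach is approached as far as the arm can. A call with a number of a shift or a turn outside -1 to 1 is refused whole. A call with a gripper value outside its range is refused whole. The fingers move at their own pace and stop on an object; "newtons" is the grip in N (left out, the last holds). Time passes only in rows, so rows that repeat a pose let the fingers close. It gives the time, the measured TCP pose, the force, the opening and the grip force at its end, in the units of the state.
- get_obs(): the state, without advancing time (a new reading comes with each control period).
- capture(name): name is "scene" or "top" or "wrist"; returns a dict with "color" (400x640x3 uint8, blue, green, red), "range_z" (400x640 float32, mm along the optical axis (not along the pixel's ray), 0 where there is no reading), "intrinsics" (3x3 intrinsics, pixels), "eye" and "attitude" of the camera in the world. Camera axes: x right, y up, looking along -z (the intrinsics and any distortion apply to the point x, -y, -z); pixel columns grow to the right and rows downward; lengths in mm; the calibration is good to about 2 mm. A picture is of the moment at which its call begins.
- finish_job(): hands the job in; it is judged then, once.
The state is a dict: "t": time; "q": joint angles; "qvel": joint speeds; "joint_torque": joint torques, N m; "eef_pos": TCP position; "ee_rot": TCP orientation; "wrist_force": force on the tool from outside, world axes, zero at the start; "wrist_torque": the same for the moment, N m; "width": finger opening in mm; "finger_force": force on a finger pad.
Only numpy, scipy, OpenCV 4.12 (cv2) and the standard library are available. Lean on these libraries where they do the work, as an engineer would, in place of code of your own. Each camera call takes 0.05 s, during which the arm holds its last target. There are 200 camera calls.

TASK

Shift the green ring spinner into third: push its black lever with the fingertips through the H-shaped gate, across from the left-hand column to the right-hand one and then forward, away from you, until it is fully home in the third slot (three red dots, far right). Only push the lever, never pinch or grip it, and leave the ring on the spindle, the dropper bottle and the screwdriver where they are. Finish with the robot clear of everything.

Things in the scene. Friction and masses are not known exactly. Their poses are not given: they have to be found in the camera images.
- tester: Green bench ring spinner, fixed to the desk. Origin: on the desk straight below the lever's pivot; x points away from the robot (far), y left, z up; yaw varies up to 0.35 rad. Base plate 12 mm thick, x -70 to +180, y -70 to +70 mm; green gear housing x -65 to +65, y -63 to +63, 95 mm high with its gate plate. Only the lever is higher than 98 mm.
- gate (a point): Middle of the H-shaped gate in the aluminium plate, on its top face (95 mm up), same axes as the spinner. Left column at y +15 mm, right at y -15, each 14 mm wide along x, joined by a cross channel along y at x = 0. Between them two tongues with rounded corners stop the lever's 10 mm shank: it can cross only with shift within about 0.05 rad of 0 (the corners guide it in from up to about 0.1).
- third_home (a point): Where the grip's middle is when the lever is fully home in the third slot (point fixed to the spinner). Slots: first = far left (1 black dot), second = near left (2 black dots), third = far right (3 red dots), fourth = near right (4 black dots).
- spindle (a point): Middle of the top of the round spindle table (radius 36 mm, 65 mm above the desk) on the far end of the spinner, with three jaw pins up to 72 mm; the loose ring lies on it.
- select (a joint): Sideways lean of the lever (rad), hinge along the spinner's x axis 35 mm above the desk: -0.25 = left-hand column, +0.25 = right-hand column (end stops at both). The grip's middle moves about 28 mm to either side. Stays where it is left; about 2 N at the grip move it.
- shift (a joint): Fore-and-aft lean of the lever (rad), hinge along the spinner's y axis at the same pivot (turns with select): +0.36 = fully forward (far, away from the robot), 0 = at the cross channel, -0.36 = fully back (near). The grip's middle moves about 40 mm each way. Stays where it is left; about 2 N at the grip move it. At the start the lever stands anywhere along the left-hand column.
- grip_mid (a point): Middle of the lever's grip, a black upright square block 30 x 30 mm and 45 mm tall, with a red dot on top, rounded edges, 112.5 mm from the pivot (147.5 mm above the desk when upright). Its lower end is 30 mm above the gate plate when upright, its top 170 mm above the desk. The axes turn with the lever: z up along it, x far, y left.
- grip_left: Left (+y) face pad of the grip, 30 x 45 mm, 5 mm deep; origin at the pad's middle.
- grip_right: Right (-y) face pad of the grip, same size; origin at the pad's middle.
- grip_far: Far (+x) face pad of the grip, 20 x 45 mm, 5 mm deep; origin at the pad's middle.
- grip_near: Near (-x) face pad of the grip, 20 x 45 mm, 5 mm deep; origin at the pad's middle.
- ring: Loose gold ring, 31 mm across, 9 mm high, lying on the spindle table between the jaw pins; bystander. Origin: centre of its underside.
- oiler: Loose small amber dropper bottle with a black top, 33 mm across, 102 mm tall, standing on the desk left of the spinner; bystander. Origin: centre of its underside.
- screwdriver: Loose small screwdriver with red handle, 143 mm long, 11 mm high, lying on the desk right of the spinner; bystander. Origin: middle of its underside.

How it is judged:
By the outcome, as a careful person would: the job done as asked, in the order asked, and still so for the second after the job is handed in, with the robot touching nothing.
It also fails if it takes over 61 s, if anything falls off the work surface, if the arm or the gripper's body presses on something with over 40 N, if the wrist force passes 120 N, or if a joint passes its speed limit or range.

## Working session

There is one attempt and no reset: what is moved stays moved. The work goes in short steps, Python scripts to look and compute and a tool call to move; the robot and the scene stay as the last step left them, time stands still between calls to the robot, and variables do not carry over. Pictures are saved under pics/ and viewed, at most 10 in all, crops included, and the job is handed in when it is done.

Besides the shell and the picture viewer there is one more tool, called as name(argument=value, ...) on one line, values as JSON. arm_command: Moves the arm, as the interface text tells. Shifts and turns lie within -1 to 1; 1 stands for 1 m of shift or 0.5 rad of turn. Its arguments: {"type":"object","properties":{"targets":{"type":"string"},"newtons":{"type":"number"}},"required":["targets"]}

```bash
mkdir -p pics; cat > h.py <<'E'
from workcell import *
import numpy as np, cv2
from scipy.spatial.transform import Rotation as R
def cloud(c):
    K=np.array(c["intrinsics"]);z=c["range_z"].astype(float)
    v,u=np.mgrid[:z.shape[0],:z.shape[1]]
    p=np.stack([(u-K[0,2])*z/K[0,0],-(v-K[1,2])*z/K[1,1],-z],-1)
    a=np.array(c["attitude"],float)
    M=R.from_quat(a).as_matrix() if a.size==4 else a.reshape(3,3)
    P=p@M.T+np.array(c["eye"]);P[z<=0]=np.nan
    return P
E
python3 - <<'E'
from h import *
for n in("scene","top"):
    c=capture(n);cv2.imwrite(f"pics/{n}.png",c["color"]);np.savez(f"{n}.npz",P=cloud(c),C=c["color"])
    print(n,c["eye"],c["attitude"])
o=get_obs();print(o)
E
```

```text
scene [ 146.49326933 -394.28326853  777.60214787] [ 0.3143317  -0.13682758 -0.37591665  0.86090677]
top [ 352.4593133     5.54787647 1059.8622901 ] [ 0.08336728 -0.07563569 -0.67455172  0.72959517]
{'t': 0.1, 'q': array([ 1.06686736e+00,  3.59448104e-01,  1.51130951e+00, -9.78145989e-06,
        1.27252381e+00, -1.15137921e-01]), 'qvel': array([-0.00195538, -0.00073718, -0.00241725,  0.00207173, -0.00030216,
       -0.00045606]), 'joint_torque': array([ 5.60489898e-04, -5.28655314e+01, -2.79348063e+01, -3.25509552e-05,
        5.03190182e-03,  1.34656412e-05]), 'eef_pos': array([227.15513742, 554.63032196, 204.73427749]), 'ee_rot': array([ 1.93171995e-01,  9.81164546e-01, -8.05679424e-04, -2.52760119e-04]), 'wrist_force': array([ 0.23328133, -0.17153542, -0.34854581]), 'wrist_torque': array([-0.00056147,  0.00429687, -0.03310591]), 'finger_force': 0.0, 'width': 85.58552640351235}
```

View pics/top.png

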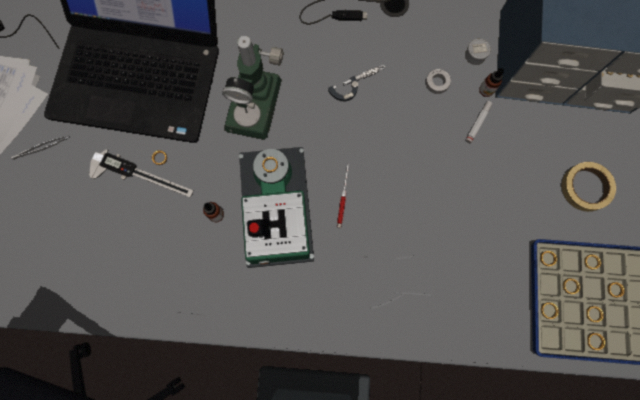

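View pics/scene.png

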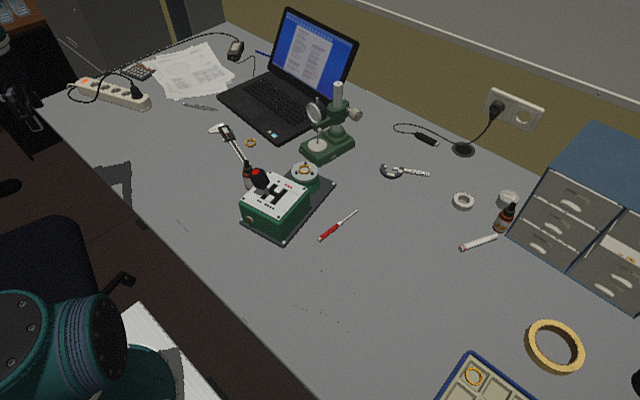

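The top view shows the spinner: gate plate about (275,225), spindle (270,165), lever's red dot (254,228) on the left. The oiler is at (212,211) and the screwdriver at (343,197). The scene view agrees.

```bash
python3 - <<'E'
from h import *
for n in("top","scene"):
    d=np.load(n+".npz");P=d["P"];C=d["C"].astype(int)
    z=P[...,2]
    v,u=np.mgrid[:400,:640]
    box=(u>225)&(u<330)&(v>140)&(v<275) if n=="top" else (u>230)&(u<340)&(v>155)&(v<250)
    b,g,r=C[...,0],C[...,1],C[...,2]
    plate=box&(abs(z-95)<8)&(C.min(-1)>130)
    rect=cv2.minAreaRect(P[plate][:,:2].astype(np.float32));print(n,"plate",rect,np.median(z[plate]),plate.sum())
    red=box&(r>150)&(g<70)&(z>140);print(" red",np.median(P[red],0),red.sum())
    hi=box&(z>125)&(z<200);print(" grip",np.nanmin(P[hi],0),np.nanmax(P[hi],0),hi.sum())
    top=hi&(z>np.nanpercentile(z[red],50)-6) 
    print(" topface",P[top].mean(0),cv2.minAreaRect(P[top][:,:2].astype(np.float32)))
    low=box&(abs(z-12)<5);rect=cv2.minAreaRect(P[low|plate][:,:2].astype(np.float32));print(" base",rect)
    am=(u>198)&(u<225)&(v>198)&(v<225)&(z>20) if n=="top" else (u>236)&(u<258)&(v>158)&(v<192)&(z>20)
    print(" oiler",np.nanmedian(P[am],0))
E
```

```text
top plate ((515.0350341796875, 103.23069763183594), (115.93726348876953, 115.11824035644531), 9.958819389343262) 95.0402500660366 2561
 red [494.21057531 129.12565379 165.96190753] 10
 grip [478.54001336 107.00795305 125.87144735] [514.54900545 145.19942244 170.85608268] 363
 topface [494.51421365 129.05333254 165.08961065] ((494.765869140625, 129.68150329589844), (29.050384521484375, 29.008153915405273), 5.478115081787109)
 base ((565.9669189453125, 129.02755737304688), (249.81631469726562, 173.80665588378906), 9.876069068908691)
 oiler [535.32406287 231.66978325  61.33596535]
scene plate ((509.9013671875, 101.93727111816406), (116.72444915771484, 116.48621368408203), 10.091946601867676) 92.02562685737189 1227
 red [489.36218493 130.7971863  162.85588574] 22
 grip [472.55893531 104.6644532  125.17281041] [510.26375277 145.21838227 166.8269357 ] 304
 topface [488.30653148 124.63297859 161.82398727] ((487.8870849609375, 127.21441650390625), (29.034196853637695, 31.60205841064453), 12.853477478027344)
 base ((577.951171875, 121.53900146484375), (316.15460205078125, 256.7855224609375), 42.55360794067383)
 oiler [517.82522202 219.69260162  91.86018542]
```

```bash
cat >> h.py <<'E'
O=np.array([514.,102.8,0]);YAW=0.174
S=R.from_euler("z",YAW).as_matrix()
G=np.stack([-S[:,0],S[:,1],-S[:,2]],1)  # tool: x=-far, y=left, z=down
def plan(*pts):
    o=get_obs();T=R.from_quat(o["ee_rot"]).as_matrix()
    print("local now",(S.T@(o["eef_pos"]-O)).round(1),"F local",(S.T@o["wrist_force"]).round(1),"t",o["t"])
    rv=R.from_matrix(T.T@G).as_rotvec()/0.5
    for p in pts: print(p,((T.T@(O+S@np.array(p,float)-o["eef_pos"]))/1000).round(4),rv.round(4))
E
python3 -c "
from h import *
plan((-60,27,205),(-60,27,135))"
```

```text
local now [-204.3  494.7  204.7] F local [ 0.2 -0.2 -0.3] t 0.1
(-60, 27, 205) [-3.716e-01 -3.186e-01  2.000e-04] [-0.0032 -0.0013 -1.1256]
(-60, 27, 135) [-0.3716 -0.3184  0.0702] [-0.0032 -0.0013 -1.1256]
```

arm_command(targets="1 -0.3716 -0.3186 0 0 0 -0.99;1 -0.3716 -0.3186 0 0 0 -0.99;1 -0.3716 -0.3186 0 0 0 -0.99;1 -0.3716 -0.3186 0 0 0 -0.99;1 -0.3716 -0.3186 0 0 0 -0.99;1 -0.3716 -0.3186 0 0 0 -0.99;1 -0.3716 -0.3186 0 0 0 -0.99;1 -0.3716 -0.3186 0 0 0 -0.99;1 -0.3716 -0.3186 0 0 0 -0.99;1 -0.3716 -0.3186 0 0 0 -0.99;1 -0.3716 -0.3186 0 0 0 -0.99;1 -0.3716 -0.3186 0 0 0 -0.99;1 -0.3716 -0.3186 0 0 0 -0.99;1 -0.3716 -0.3186 0 0 0 -0.99;1 -0.3716 -0.3186 0 0 0 -0.99;1 -0.3716 -0.3186 0 0 0 -0.99", newtons=30)

```text
t: 1.43
eef_pos: [449.5, 120.5, 205.2]
ee_rot: [-0.054, 0.999, 0.0, -0.001]
wrist_force: [0.8, -0.0, 0.8]
width: -0.0
finger_force: 0.0
```

```bash
python3 - <<'E'
from h import *
plan((-60,27,205),(-60,27,135))
print(get_obs()["width"])
c=capture("wrist");cv2.imwrite("pics/w1.png",c["color"]);np.savez("w1.npz",P=cloud(c),C=c["color"])
E
```

```text
local now [-60.4  28.6 205.2] F local [ 0.8 -0.2  0.8] t 1.4333
(-60, 27, 205) [-0.0005 -0.0016  0.0002] [ 0.0009 -0.0022 -0.1334]
(-60, 27, 135) [-0.0006 -0.0016  0.0702] [ 0.0009 -0.0022 -0.1334]
-0.015948131156984926
```

View pics/w1.png

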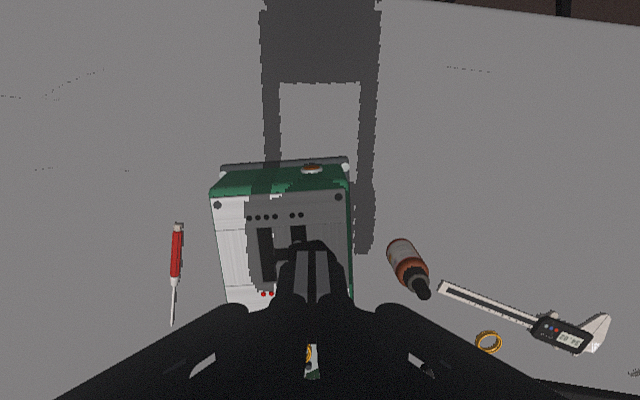

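The wrist view looks back toward the robot, with the shut fingers around (312,270) hiding the lever and the gate plate around (280,240). The approach to the near side is clear, so I'm descending.

arm_command(targets="1 -0.0006 -0.0016 0.035 0 -0.002 -0.133;1 -0.0006 -0.0016 0.0702 0 -0.002 -0.133;1 -0.0006 -0.0016 0.0702 0 -0.002 -0.133;1 -0.0006 -0.0016 0.0702 0 -0.002 -0.133")

```text
t: 1.82
eef_pos: [448.8, 118.9, 134.3]
ee_rot: [-0.087, 0.996, -0.0, -0.002]
wrist_force: [0.4, -0.4, -0.2]
width: -0.1
finger_force: 0.0
```

```bash
python3 - <<'E'
from h import *
plan((-26,28,135))
E
```

```text
local now [-61.4  27.1 134.3] F local [ 0.3 -0.4 -0.2] t 1.8167
(-26, 28, 135) [-0.0354  0.0009 -0.0008] [ 0.0007 -0.0081  0.0009]
```

Push forward in slow steps.

arm_command(targets="1 -0.008 0 -0.001 0 0 0;1 -0.014 0 -0.001 0 0 0;1 -0.018 0 -0.001 0 0 0;1 -0.022 0 -0.001 0 0 0;1 -0.026 0 -0.001 0 0 0;1 -0.029 0 -0.001 0 0 0;1 -0.032 0 -0.001 0 0 0;1 -0.035 0 -0.001 0 0 0;1 -0.035 0 -0.001 0 0 0;1 -0.035 0 -0.001 0 0 0")

```text
t: 2.65
eef_pos: [489.1, 125.3, 139.6]
ee_rot: [-0.086, 0.996, 0.001, 0.004]
wrist_force: [-3.0, 4.1, 14.7]
width: -0.2
finger_force: 8.5
```

```bash
python3 - <<'E'
from h import *
plan()
E
```

```text
local now [-20.6  26.5 139.6] F local [-2.2  4.5 14.7] t 2.65
```

arm_command(targets="1 0.02 0 0 0 0 0;1 0.05 0 0 0 0 0;1 0.05 0 0 0 0 0;1 0.05 0.06 0 0 0 0;1 0.05 0.06 0 0 0 0;1 0.05 0.06 0 0 0 0;1 0.05 0.06 0 0 0 0")

```text
t: 3.23
eef_pos: [427.1, 175.2, 137.1]
ee_rot: [-0.087, 0.996, -0.0, 0.001]
wrist_force: [-0.4, 0.6, -0.4]
width: 0.2
finger_force: 0.0
```

```bash
cat > m.py <<'E'
from h import *
import sys
c=capture("top");P=cloud(c);C=c["color"];cv2.imwrite(f"pics/{sys.argv[1]}.png",cv2.resize(C[110:290,180:380],None,fx=3,fy=3))
Q=(P-O)@S;z=P[...,2];b,g,r=[C[...,i].astype(int) for i in range(3)]
near=(abs(Q[...,0])<75)&(abs(Q[...,1])<75)
plate=near&(abs(z-95)<8)&(C.min(-1)>110);print("plate",cv2.minAreaRect(P[plate][:,:2].astype(np.float32)),np.median(z[plate]))
red=near&(r>100)&(g<0.5*r)&(z>140)&(z<185);print("dot local",np.median(Q[red],0),red.sum())
top=near&(z>157)&(z<175)&(abs(Q-np.median(Q[red],0)).max(-1)<25);print("topface local",Q[top].mean(0),top.sum(),(Q[top].min(0)+Q[top].max(0))/2)
plan()
E
python3 m.py a1
```

```text
plate ((515.515869140625, 102.88697814941406), (118.1092300415039, 117.44351196289062), 10.433671951293945) 95.04312940533794
dot local [  6.16058184  27.84074802 167.50054353] 26
topface local [  2.3813724   29.2696529  165.40008078] 277 [  3.28199368  29.45567449 164.41410358]
local now [-73.3  85.8 136.9] F local [ 0.2 -0.3 -0.1] t 3.2833
```

View pics/a1.png

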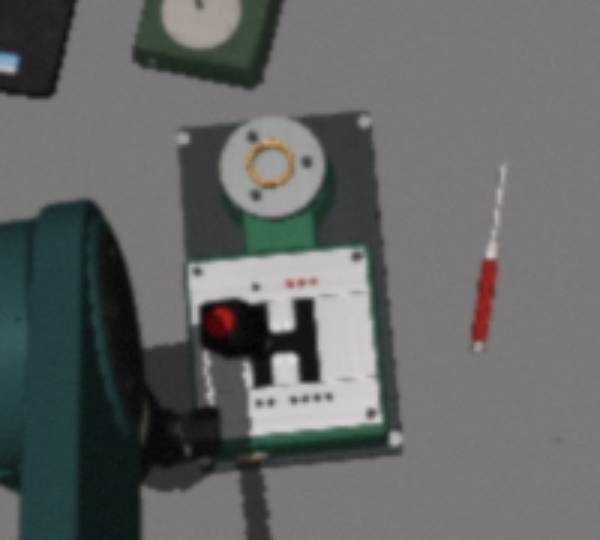

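The lever (red dot at crop (221,322)) is in line with the cross channel, with shift around +0.02. Next I go round to the left side.

```bash
sed -i 's/514\.,102.8/515.2,102.9/; s/YAW=0.174/YAW=0.176/' h.py; python3 -c "
from h import *
plan((0,86,135),(0,5,135),(-1,0,135))"
```

```text
local now [-74.3  86.  136.9] F local [ 0.2 -0.3 -0.1] t 3.2833
(0, 86, 135) [-0.0743  0.0001  0.0021] [-0.001   0.0045 -0.004 ]
(0, 5, 135) [-0.0744 -0.0809  0.0021] [-0.001   0.0045 -0.004 ]
(-1, 0, 135) [-0.0735 -0.0859  0.0021] [-0.001   0.0045 -0.004 ]
```

arm_command(targets="1 -0.037 0 0.002 0 0 0;1 -0.074 0 0.002 0 0 0;1 -0.074 0 0.002 0 0 0;1 -0.074 0 0.002 0 0 0;1 -0.074 0 0.002 0 0 0")

```text
t: 3.7
eef_pos: [498.9, 186.3, 134.1]
ee_rot: [-0.086, 0.996, -0.0, -0.0]
wrist_force: [-0.9, -0.4, 0.8]
width: 0.0
finger_force: 0.0
```

```bash
python3 -c "
from h import *
plan((0,5,135))"
```

```text
local now [ -1.5  84.9 134.1] F local [-0.9 -0.2  0.8] t 3.7
(0, 5, 135) [-0.0018 -0.0799 -0.0009] [-0.0009 -0.0007 -0.0085]
```

arm_command(targets="1 -0.001 -0.012 0 0 0 0;1 -0.001 -0.02 0 0 0 0;1 -0.001 -0.025 0 0 0 0;1 -0.001 -0.03 0 0 0 0;1 -0.001 -0.035 0 0 0 0;1 -0.001 -0.04 0 0 0 0;1 -0.001 -0.045 0 0 0 0;1 -0.001 -0.05 0 0 0 0;1 -0.001 -0.055 0 0 0 0;1 -0.001 -0.055 0 0 0 0")

```text
t: 4.53
eef_pos: [511.3, 133.1, 136.3]
ee_rot: [-0.086, 0.996, 0.0, 0.002]
wrist_force: [-2.3, 3.0, 11.8]
width: -0.1
finger_force: 8.4
```

```bash
python3 -c "
from h import *
plan((0,5,135))"
```

```text
local now [  1.5  30.4 136.3] F local [-1.7  3.4 11.8] t 4.5333
(0, 5, 135) [ 0.0014 -0.0254  0.0012] [ 0.0005  0.0093 -0.0073]
```

arm_command(targets="1 0.001 -0.005 0 0 0 0;1 0.001 -0.01 0 0 0 0;1 0.001 -0.014 0 0 0 0;1 0.001 -0.018 0 0 0 0;1 0.001 -0.021 0 0 0 0;1 0.001 -0.024 0 0 0 0;1 0.001 -0.026 0 0 0 0;1 0.001 -0.026 0 0 0 0")

```text
t: 5.2
eef_pos: [516.8, 107.1, 137.8]
ee_rot: [-0.086, 0.996, -0.0, 0.004]
wrist_force: [-1.7, 1.0, 22.2]
width: -0.2
finger_force: 11.9
```

```bash
python3 m.py a2
```

```text
plate ((510.50634765625, 102.92616271972656), (107.72560119628906, 119.38768005371094), 10.594853401184082) 94.95583824399677
dot local [nan nan nan] 0
  return _methods._mean(a, axis=axis, dtype=dtype,
  ret = um.true_divide(
m.py:8: RuntimeWarning: Mean of empty slice.
  top=near&(z>157)&(z<175)&(abs(Q-np.median(Q[red],0)).max(-1)<25);print("topface local",Q[top].mean(0),top.sum(),(Q[top].min(0)+Q[top].max(0))/2)
Traceback (most recent call last):
  File "m.py", line 8, in <module>
    top=near&(z>157)&(z<175)&(abs(Q-np.median(Q[red],0)).max(-1)<25);print("topface local",Q[top].mean(0),top.sum(),(Q[top].min(0)+Q[top].max(0))/2)
                                                                                                                     ~~~~~~~~~~^^^
ValueError: zero-size array to reduction operation minimum which has no identity
```

View pics/a2.png

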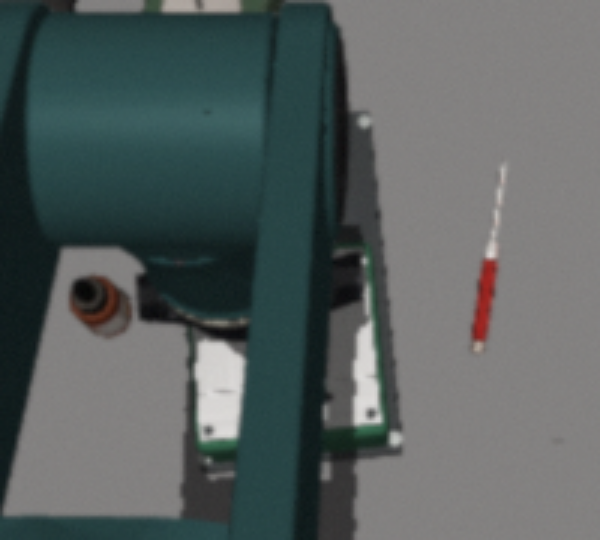

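The arm hides the lever here. By TCP position (y about +3) it is across, so I retract and look.

arm_command(targets="1 0 0.02 0 0 0 0;1 0 0.05 0 0 0 0;1 0.03 0.065 0 0 0 0;1 0.07 0.065 0 0 0 0;1 0.08 0.065 0 0 0 0;1 0.08 0.065 0 0 0 0;1 0.08 0.065 0 0 0 0")

```text
t: 5.83
eef_pos: [423.1, 157.4, 134.5]
ee_rot: [-0.086, 0.996, -0.0, 0.001]
wrist_force: [0.5, -0.5, 0.7]
width: 0.1
finger_force: 0.0
```

```bash
python3 m.py a3; python3 -c "
from h import *
plan((-60,-28,133))"
```

```text
plate ((515.6189575195312, 102.73667907714844), (118.27347564697266, 117.17023468017578), 10.046027183532715) 95.05844491124685
dot local [  4.95001603   6.39297888 170.43528778] 74
topface local [  2.86569276   5.49377293 168.67849297] 281 [  4.37688483   5.90451029 165.95703921]
local now [-79.7  69.7 134.7] F local [ 1.6 -0.5  0.3] t 5.8833
local now [-79.7  69.7 134.7] F local [ 1.6 -0.5  0.3] t 5.8833
(-60, -28, 133) [-0.0201 -0.0977  0.0018] [-0.0009  0.0061 -0.0066]
```

View pics/a3.png

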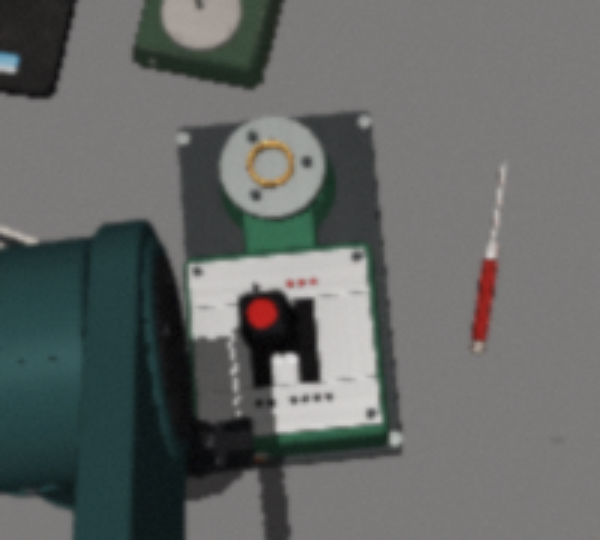

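Only half across: the dot is at crop (262,314), grip y about +5, and shift is still about 0.03. It may have been dragged back when I retracted. I'll push again, lower on the grip, and watch with the scene camera.

arm_command(targets="1 -0.04 0 0.009 0 0 0;1 -0.08 0 0.009 0 0 0;1 -0.08 0 0.009 0 0 0;1 -0.08 -0.02 0.009 0 0 0;1 -0.08 -0.03 0.009 0 0 0;1 -0.08 -0.035 0.009 0 0 0;1 -0.08 -0.04 0.009 0 0 0;1 -0.08 -0.045 0.009 0 0 0;1 -0.08 -0.05 0.009 0 0 0;1 -0.08 -0.05 0.009 0 0 0")

```text
t: 6.72
eef_pos: [510.7, 121.6, 125.6]
ee_rot: [-0.086, 0.996, -0.0, 0.001]
wrist_force: [0.7, 1.4, -0.1]
width: 0.2
finger_force: 0.4
```

```bash
cat > s.py <<'E'
from h import *
import sys
plan()
c=capture("scene");cv2.imwrite(f"pics/{sys.argv[1]}.png",cv2.resize(c["color"][110:250,210:360],None,fx=4,fy=4,interpolation=cv2.INTER_CUBIC))
P=cloud(c);Q=(P-O)@S;z=P[...,2];C=c["color"].astype(int);r,g=C[...,2],C[...,1]
red=(abs(Q[...,0])<75)&(abs(Q[...,1])<75)&(r>80)&(g<0.5*r)&(z>140)&(z<185);print("dot local",np.median(Q[red],0),red.sum())
E
python3 s.py s1
```

```text
local now [ -1.1  19.2 125.6] F local [ 0.9  1.2 -0.1] t 6.7167
dot local [ 2.74006541e-02 -1.01870117e+01  1.67711610e+02] 19
```

View pics/s1.png

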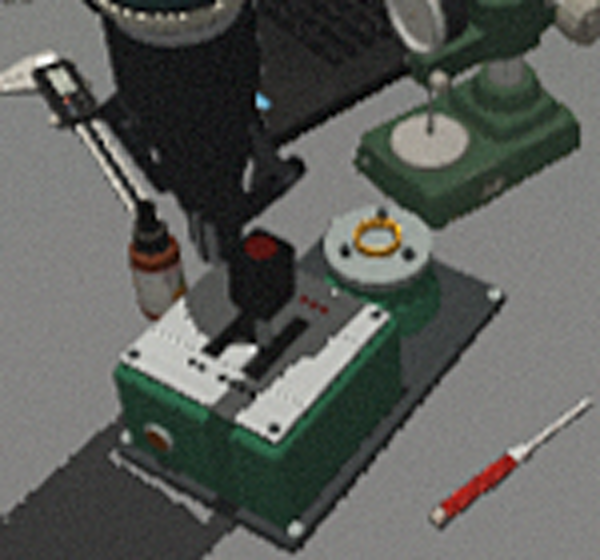

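The scene view shows the lever upright to slightly right (dot at (262,245)), with the fingertips on its left face and the shank in the cross channel. I'll continue to the right.

arm_command(targets="1 0 -0.004 0 0 0 0;1 0 -0.007 0 0 0 0;1 0 -0.010 0 0 0 0;1 0 -0.013 0 0 0 0;1 0 -0.015 0 0 0 0;1 0 -0.017 0 0 0 0;1 0 -0.017 0 0 0 0")

```text
t: 7.35
eef_pos: [513.3, 105.1, 125.2]
ee_rot: [-0.086, 0.996, -0.0, 0.0]
wrist_force: [0.6, 0.8, 0.2]
width: 0.1
finger_force: 0.5
```

```bash
python3 s.py s2
```

```text
local now [ -1.5   2.5 125.2] F local [0.8 0.6 0.2] t 7.35
dot local [  0.26438477 -26.64377812 165.84332418] 22
```

arm_command(targets="1 0 -0.003 0 0 0 0;1 0 -0.005 0 0 0 0;1 0 -0.007 0 0 0 0;1 0 -0.008 0 0 0 0;1 0 -0.008 0 0 0 0")

```text
t: 7.82
eef_pos: [514.7, 97.4, 125.3]
ee_rot: [-0.086, 0.996, 0.0, 0.0]
wrist_force: [-0.1, 1.5, -0.2]
width: 0.3
finger_force: 0.8
```

```bash
python3 s.py s3
```

```text
local now [ -1.5  -5.3 125.3] F local [ 0.2  1.5 -0.2] t 7.8167
dot local [  2.06300925 -34.96746809 163.3226566 ] 22
```

arm_command(targets="1 0 0.003 0 0 0 0;1 0 0.008 0 0 0 0;1 0 0.015 0 0 0 0;1 0 0.035 0 0 0 0;1 0.03 0.04 0 0 0 0;1 0.065 0.04 0 0 0 0;1 0.065 0.04 0 0 0 0;1 0.065 0.02 0 0 0 0;1 0.065 -0.02 0 0 0 0;1 0.065 -0.022 0 0 0 0;1 0.065 -0.022 0 0 0 0")

```text
t: 8.78
eef_pos: [455.1, 63.5, 125.5]
ee_rot: [-0.085, 0.996, -0.0, 0.001]
wrist_force: [-0.2, 0.8, -0.1]
width: 0.1
finger_force: 0.0
```

```bash
python3 s.py s4; python3 m.py a4
```

```text
local now [-66.  -28.3 125.5] F local [-0.1  0.9 -0.1] t 8.7833
dot local [  5.3254066  -33.94884593 162.49153471] 10
plate ((454.4836120605469, 148.88441467285156), (11.429014205932617, 4.032273769378662), 4.952358245849609) 94.77545839833112
dot local [nan nan nan] 0
  return _methods._mean(a, axis=axis, dtype=dtype,
  ret = um.true_divide(
m.py:8: RuntimeWarning: Mean of empty slice.
  top=near&(z>157)&(z<175)&(abs(Q-np.median(Q[red],0)).max(-1)<25);print("topface local",Q[top].mean(0),top.sum(),(Q[top].min(0)+Q[top].max(0))/2)
Traceback (most recent call last):
  File "m.py", line 8, in <module>
    top=near&(z>157)&(z<175)&(abs(Q-np.median(Q[red],0)).max(-1)<25);print("topface local",Q[top].mean(0),top.sum(),(Q[top].min(0)+Q[top].max(0))/2)
                                                                                                                     ~~~~~~~~~~^^^
ValueError: zero-size array to reduction operation minimum which has no identity
```

View pics/a4.png

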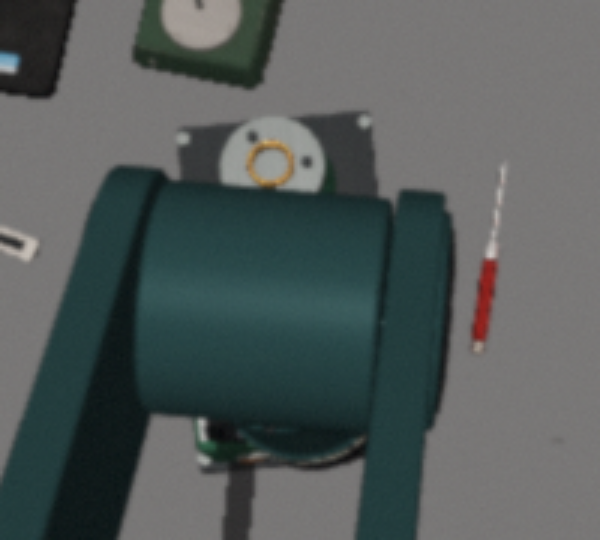

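The arm hides the lever from the top camera, but the scene depth puts its dot at y = -34, fully right and staying there. Now I push forward.

arm_command(targets="1 -0.025 0 0 0 0 0;1 -0.035 0 0 0 0 0;1 -0.040 0 0 0 0 0;1 -0.044 0 0 0 0 0;1 -0.048 0 0 0 0 0;1 -0.052 0 0 0 0 0;1 -0.056 0 0 0 0 0;1 -0.06 0 0 0 0 0;1 -0.064 0 0 0 0 0;1 -0.067 0 0 0 0 0;1 -0.07 0 0 0 0 0;1 -0.07 0 0 0 0 0")

```text
t: 9.88
eef_pos: [524.3, 76.7, 125.4]
ee_rot: [-0.086, 0.996, -0.0, 0.001]
wrist_force: [-1.1, 0.2, 0.1]
width: 0.2
finger_force: 0.5
```

```bash
python3 s.py s5
```

```text
local now [  4.3 -27.4 125.4] F local [-1.1  0.4  0.1] t 9.8833
dot local [ 31.92517411 -38.89050118 158.36721197] 1
```

arm_command(targets="1 -0.003 0 0 0 0 0;1 -0.006 0 0 0 0 0;1 -0.008 0 0 0 0 0;1 -0.01 0 0 0 0 0;1 -0.01 0 0 0 0 0")

```text
t: 10.35
eef_pos: [533.9, 78.5, 125.4]
ee_rot: [-0.086, 0.996, -0.0, 0.001]
wrist_force: [-0.9, -1.0, 0.2]
width: -0.1
finger_force: 0.5
```

```bash
python3 s.py s6
```

```text
local now [ 14.2 -27.3 125.4] F local [-1.  -0.9  0.2] t 10.35
dot local [ 42.02411899 -35.69485178 154.60029472] 2
```

arm_command(targets="1 -0.002 0 0 0 0 0;1 -0.004 0 0 0 0 0;1 -0.006 0 0 0 0 0;1 -0.006 0 0 0 0 0")

```text
t: 10.73
eef_pos: [538.6, 79.5, 125.1]
ee_rot: [-0.086, 0.996, -0.0, -0.0]
wrist_force: [-3.8, -1.6, -0.4]
width: -0.1
finger_force: 1.6
```

```bash
python3 s.py s7
```

```text
local now [ 19.  -27.2 125.1] F local [-4.  -0.9 -0.4] t 10.7333
dot local [ 46.0166641  -36.12182123 152.82414412] 4
```

Force is rising at the expected stop, so a little more.

arm_command(targets="1 -0.002 0 0 0 0 0;1 -0.003 0 0 0 0 0;1 -0.003 0 0 0 0 0")

```text
t: 11.03
eef_pos: [540.3, 79.9, 124.7]
ee_rot: [-0.086, 0.996, -0.0, -0.001]
wrist_force: [-6.3, -0.9, 0.3]
width: -0.2
finger_force: 2.9
```

```bash
python3 s.py s8
```

```text
local now [ 20.7 -27.1 124.7] F local [-6.4  0.2  0.3] t 11.0333
dot local [ 46.83340465 -36.41543263 152.81361591] 4
```

Home: the stop resists and the dot no longer advances. I'll back off gently, then rise and move clear.

arm_command(targets="1 0.002 0 0 0 0 0;1 0.005 0 0 0 0 0;1 0.01 0 0 0 0 0;1 0.03 0 0 0 0 0;1 0.06 0 0 0 0 0;1 0.09 0 0 0 0 0;1 0.09 0 -0.04 0 0 0;1 0.09 0 -0.08 0 0 0;1 0.09 0.04 -0.08 0 0 0;1 0.09 0.08 -0.08 0 0 0;1 0.09 0.12 -0.08 0 0 0;1 0.09 0.16 -0.08 0 0 0;1 0.09 0.2 -0.08 0 0 0;1 0.09 0.2 -0.08 0 0 0;1 0.09 0.2 -0.08 0 0 0")

```text
t: 12.33
eef_pos: [419.4, 263.8, 205.8]
ee_rot: [-0.088, 0.996, 0.0, 0.002]
wrist_force: [0.2, -0.5, -0.2]
width: 0.0
finger_force: 0.0
```

```bash
python3 s.py s9; python3 m.py a5
```

```text
local now [-66.2 175.2 205.8] F local [ 0.1 -0.5 -0.2] t 12.3333
dot local [ 44.27493047 -32.16780336 154.55167616] 29
plate ((515.5150146484375, 102.90606689453125), (117.88443756103516, 117.20032501220703), 10.199251174926758) 94.99707379434415
dot local [ 48.03486305 -31.31985166 157.99148567] 55
topface local [ 40.96885321 -27.68884852 159.82627938] 144 [ 43.42828391 -29.46915996 160.88790355]
local now [-66.5 172.7 205.5] F local [-0.8 -0.1 -1.1] t 12.4333
```

View pics/a5.png

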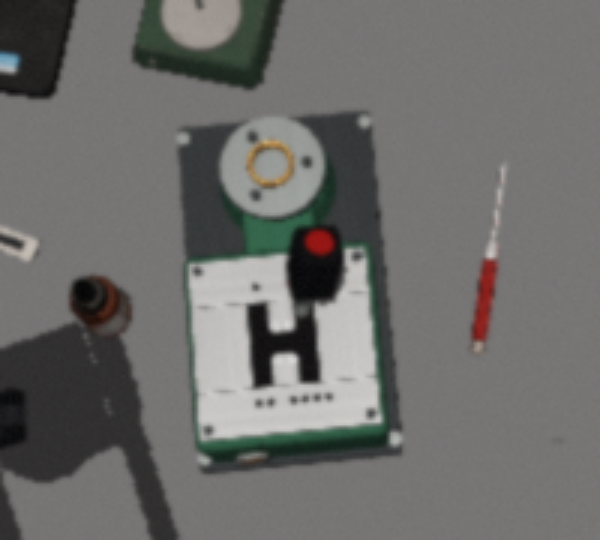

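The lever's dot is at crop (320,242), local (48.0, -31.3, 158.0) mm; fully home in third predicts (47.6, -31.3, 157.4). The ring, bottle and screwdriver have not moved.

```bash
python3 -c "
from workcell import *
print(finish_job())"
```

```text
the job is handed in; nothing more can be done
None
```

The lever is fully home in third, pushed only with shut fingertips (it took a second push to get across the gate), the ring, dropper bottle and screwdriver look undisturbed, and I handed the job in at about 12.4 s with the robot clear.

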